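# Free the balls and hold the overload reset of a bench ball mill

### The job

The bench ball mill has cut out because the grinding balls have settled against the wall of its jar. Take the thin steel rod from the tool rack and stir round the open jar with it, well out among the balls, until every ball lies at least half its own width from where it lay, all of them staying in the jar; then put the same rod through the reset opening in the mill's deck, press the recessed button fully down without forcing it, and finish while still holding it down with the rod in the gripper. Leave the jar lid and the other two tools where they are.

Things in the scene. Friction and masses are not known exactly. Their poses are not given: they have to be found in the camera images.
- rod_grip (a point): Where to grip the loose steel rod: on its axis, half-way up the handle, 30 mm below its top and 30 mm above the rack's shelf. Plain round aluminium handle, 14 mm across and 56 mm long, above a collar (17 mm across, 4 mm thick) that rests on the shelf; 145 mm long in all, 44 to 77 g. z points up along the rod; any yaw looks the same. It hangs upright in any one of the rack's three slots.
- rod_tip (a point): Centre of the rod's blunt rounded lower (working) end, 115 mm below rod_grip along the axis, at the end of a straight round steel shaft 6 mm in diameter and 85 mm long below the collar. It follows the rod in the gripper.
- rod: The same steel rod; origin at its lower end, z up along it.
- rack: Fixed aluminium tool rack 90 mm deep (x), 250 mm long (y), yaw within 0.4; origin under its centre on the bench. Its 6 mm shelf, top 100 mm up, has three slots 9 mm wide at y = -75, 0, +75 mm, x = 0, open to -x. A tool hangs by its collar in each: grip front to back (along x) and lift straight up by 90 mm or more. It stands left or right of the robot's centre line, the mill on the other side.
- spatula_mid (a point): Handle of the spatula in the rack, 27 mm above the shelf: flat wooden handle 20 x 10 mm and a flat steel blade 18 mm wide below. Not needed; leave it hanging.
- brush_mid (a point): Handle of the brush in the rack, 27 mm above the shelf: bulbous black handle up to 22 mm in diameter and a black bristle tuft below. Not needed; leave it hanging.
- mill: Fixed bench ball mill: box base 270 x 270 mm, flat deck 85 mm up, yaw within 0.45; origin under its centre on the bench. On the deck, in its frame (mm): open grinding jar at (55, 62), the jar's lid lying near (66, -70), and in a row along x = -85 the timer knob (y = 85, 22 mm high), rocker switch (y = 25), small lamp (y = -25) and round reset opening (y = -80).
- jar_floor (a point): Centre of the flat inner floor of the open steel grinding jar, 97 mm above the bench. The jar is fixed upright on the mill: inner diameter 68 mm, wall 6 mm, rim 49 mm above this point. z points up.
- reset_mouth (a point): Centre of the mouth of the reset opening, level with the deck (85 mm above the bench), z up. A vertical round hole 14 mm in diameter in the deck, with a black ring 25 mm across and 2 mm high round it. The white button (11 mm in diameter) lies inside with its face 12 mm below this point, and goes 5 mm farther down.
- reset_button (a joint): How far the recessed reset button is pressed straight down, m: 0 untouched, 0.005 fully down against its stop. A spring pushes back with 1.4 N at first and 4.9 N when fully down; it springs back when let go.
- lid_mid (a point): The jar's loose steel lid, a disc 82 mm across with a knob (32 mm high in all), lying on the mill's deck; point on its axis 8 mm above the deck. Leave it there.
- ball0_center (a point): Centre of a loose polished steel grinding ball 15 mm in diameter, 14 g, lying on the jar's floor; at the start the seven lie spaced round the jar close to its wall, its middle free.
- ball1_center (a point): Centre of a loose polished steel grinding ball 15 mm in diameter, 14 g, lying on the jar's floor; at the start the seven lie spaced round the jar close to its wall, its middle free.
- ball2_center (a point): Centre of a loose polished steel grinding ball 15 mm in diameter, 14 g, lying on the jar's floor; at the start the seven lie spaced round the jar close to its wall, its middle free.
- ball3_center (a point): Centre of a loose polished steel grinding ball 15 mm in diameter, 14 g, lying on the jar's floor; at the start the seven lie spaced round the jar close to its wall, its middle free.
- ball4_center (a point): Centre of a loose polished steel grinding ball 15 mm in diameter, 14 g, lying on the jar's floor; at the start the seven lie spaced round the jar close to its wall, its middle free.
- ball5_center (a point): Centre of a loose polished steel grinding ball 15 mm in diameter, 14 g, lying on the jar's floor; at the start the seven lie spaced round the jar close to its wall, its middle free.
- ball6_center (a point): Centre of a loose polished steel grinding ball 15 mm in diameter, 14 g, lying on the jar's floor; at the start the seven lie spaced round the jar close to its wall, its middle free.

How it is judged:
On the way, in this order (a step that is already met when the one before it is completed fails the run):
1. the rod, held in the gripper with its end inside the jar, has stirred the balls: each of the seven is at least 7.5 mm (half its width) from where it lay at the start (contact force between the fingers and rod above 2 N and horizontal distance between rod_tip and jar_floor below 0.034 m and z of rod_tip in the frame of jar_floor below 0.03 m and distance of each of ball0_center, ball1_center, ball2_center, ball3_center, ball4_center, ball5_center, ball6_center from where it was at the start of the episode above 0.0075 m), for 0.05 s.
2. the rod's end is through the reset opening and the button is held down with it (horizontal distance between rod_tip and reset_mouth below 0.007 m and z of rod_tip in the frame of reset_mouth below -0.012 m and value of joint reset_button above 0.004 m and contact force between rod and mill above 1.5 N and contact force between the fingers and rod above 2 N), for 0.3 s.
At the end, for the whole second after the job is handed in: The gripper still holds the rod (more than 2 N), upright within 0.35 rad, its end inside the reset opening (within 7 mm of its axis and more than 12 mm below its mouth), the button is down by more than 4 of its 5 mm and the rod presses on it with more than 1.5 N; all seven balls are in the jar (all of step 2 and angle between rod's own z axis and vertical below 0.35 rad and horizontal distance between each of ball0_center, ball1_center, ball2_center, ball3_center, ball4_center, ball5_center, ball6_center and jar_floor below 0.034 m and z of ball0_center in the frame of jar_floor between 0 and 0.045 m and z of ball1_center in the frame of jar_floor between 0 and 0.045 m and z of ball2_center in the frame of jar_floor between 0 and 0.045 m and z of ball3_center in the frame of jar_floor between 0 and 0.045 m and z of ball4_center in the frame of jar_floor between 0 and 0.045 m and z of ball5_center in the frame of jar_floor between 0 and 0.045 m and z of ball6_center in the frame of jar_floor between 0 and 0.045 m); the arm keeps its last pose, push and grip.
It fails at once if the rod is forced against the mill with more than 45 N (contact force between rod and mill above 45 N).
It fails at once if the jar lid is displaced by more than 30 mm (distance of lid_mid from where it was at the start of the episode above 0.03 m).
It fails at once if another tool of the rack is displaced by more than 30 mm (distance of any of spatula_mid, brush_mid from where it was at the start of the episode above 0.03 m).
It also fails if it takes over 61 s, if anything falls off the work surface, if the arm or the gripper's body presses on something with over 40 N, if the wrist force passes 120 N, or if a joint passes its speed limit or range.

### The arm

A 6-joint arm with a two-finger parallel gripper is mounted at the origin on the work surface. World frame = base frame: x ahead of the robot, y to its left, z up, the work surface at z = 0. Lengths are in m, angles in rad, forces in N, time in s.
With the tool pointing down it reaches from about 0.375 to 0.9 m from the base axis. Payload 3.1 kg.
Tool frame: the origin (TCP) lies on the centre line of the jaws, within the pads' length; the fingertips stand ahead of it and the grasp point (between the pads) lies 3 mm ahead of it (robot.tip_reach is the z of the fingertips in the tool frame, in m); z points along the fingers, y is the line along which they close (so a half turn about z gives the same grasp; the last joint's range is limited). The gripper opens to 87 mm and grips with 3 to 60 N. Pads are 19 mm wide; open, the fingers measure 117 mm over their backs; the gripper's body (75 mm by 190 mm) begins 51 mm behind the grasp point.
Start: joints at [-1.496, 0.527, 1.433, -0, 1.181, -0.178], TCP at [0.157, -0.605, 0.222] pointing down, gripper open.
Joint ranges: [-3.08, 3.08], [-0.75, 2.2], [0.22, 2.44], [-1.43, 4.57], [0, 2.65], [-2.85, 2.85]. Speed limits (rad/s): [2.79, 2.79, 3.14, 3.14, 3.14, 3.14].

### API

Orientations are given as a unit quaternion [x, y, z, w].
In Python, from rig import sensors, eyes, ticket, robot gives the robot as it stands.
- The arm moves only by the tool drive_tool, never from a script. Its argument "deltas" is a list that holds one entry, the list of rows, each a list of 6 numbers: the shift along the tool's x, y, z in mm, then the turn, a rotation vector about the tool's x, y, z in rad. A call has 1 to 8 rows; each row shifts and turns the commanded pose from where the row before left it, along the tool's axes as they then stand; what a row does not reach is not made up. A row lasts 1/12 s, in which the tool goes at most 41.7 mm and 7.16 degrees, less where a joint would pass 70% of its speed; a pose out of reach is approached as far as the arm can. A call is refused whole if a number of a shift passes 41.7 or a number of a turn 0.125, either way. A call with a gripper value outside its range is refused whole. "gripper" is the opening in per cent of the stroke, from 0 (shut) to 100 (fully open), set as the call begins (left out, the last holds). The fingers move at their own pace and stop on an object; "squeeze" is the grip in N (left out, the last holds). Time passes only in rows, so rows that do not move let the fingers close. It gives the time, the measured TCP pose, the force, the opening and the grip force at its end, in the units of the state.
- sensors.get_obs(): the state, without advancing time (a new reading comes with each control period).
- eyes.camera(name): name is "scene" or "side" or "wrist"; returns a dict with "img" (400x640x3 uint8, red, green, blue), "fov_y" (degrees; the focal length in pixels is half the picture's height over the tangent of half this angle, whatever the lens; pixels are square), "cx", "cy" (the principal point, pixels), "xyz" and "attitude" of the camera in the world; the wrist camera has in their place "hand_eye" (4x4, takes a point from camera to tool coordinates, whose origin is the TCP and whose axes are the flange's). Camera axes: x right, y up, looking along -z (the intrinsics and any distortion apply to the point x, -y, -z); pixel columns grow to the right and rows downward; lengths in m; the calibration is good to about 2 mm. A picture is of the moment at which its call begins: read the wrist's pose just before it. There is no depth.
- ticket.hand_in(): hands the job in; it is judged then, once.
The state is a dict: "time": time; "q": joint angles; "joint_velocities": joint speeds; "joint_torque": joint torques, N m; "position": TCP position; "tool_rot": TCP orientation; "ft_force": force on the tool from outside, world axes, zero at the start; "moment": the same for the moment, N m; "grip_width": finger opening in m; "grip_force": force on a finger pad.
Only numpy, scipy, OpenCV 4.12 (cv2) and the standard library are available. Lean on these libraries where they do the work, as an engineer would, in place of code of your own. Each camera call takes 0.05 s, during which the arm holds its last target. There are 200 camera calls.

## Working session

There is one attempt and no reset: what is moved stays moved. The work goes in short steps, Python scripts to look and compute and a tool call to move; the robot and the scene stay as the last step left them, time stands still between calls to the robot, and variables do not carry over. Pictures are saved under pics/ and viewed, at most 10 in all, crops included, and the job is handed in when it is done.

Besides the shell and the picture viewer there is one more tool, called after "Request:" as name(argument=value, ...), one argument or row to a line, values as JSON. drive_tool: Moves the arm, as the interface text tells. Its arguments: {"type":"object","properties":{"deltas":{"type":"array"},"gripper":{"type":"number"},"squeeze":{"type":"number"}},"required":["deltas"]}

```bash
mkdir -p pics; ls
python3 - <<'E'
from rig import sensors, eyes, ticket, robot
import cv2,numpy as np
print(sensors.get_obs()); print(robot.tip_reach)
for n in ["scene","side","wrist"]:
    c=eyes.camera(n); cv2.imwrite(f"pics/{n}0.png",c["img"][:,:,::-1])
    print({k:v for k,v in c.items() if k!="img"})
E
```

```text
pics
{'time': 0.0, 'q': array([-1.49551253e+00,  5.28460730e-01,  1.43387715e+00, -9.36405429e-06,
        1.18138555e+00, -1.78501665e-01]), 'joint_velocities': array([-0.00118955,  0.00129328,  0.00046969, -0.00020031, -0.0012261 ,
       -0.00020244]), 'joint_torque': array([-4.99649341e-04, -4.40047538e+01, -1.76593459e+01,  6.31562294e-02,
        5.82307333e-02, -1.59584233e-04]), 'position': array([ 0.15688868, -0.60424558,  0.22058297]), 'tool_rot': array([ 9.91959126e-01,  1.26554169e-01,  5.06352926e-05, -1.06419276e-03]), 'ft_force': array([ 0.62720245, -0.49067295, -0.17148574]), 'moment': array([-0.0003759 , -0.00526729,  0.03216615]), 'grip_force': 0.0, 'grip_width': 0.08648705045514311}
0.022
{'fov_y': 44.130421912331414, 'cx': 319.8903071476151, 'cy': 205.36922525211594, 'xyz': array([ 1.29460522, -0.09329071,  0.80859396]), 'attitude': array([0.29486583, 0.26926532, 0.60667321, 0.68738486])}
{'fov_y': 57.77511268953056, 'cx': 315.5082470608601, 'cy': 198.67354014216718, 'xyz': array([ 0.30064842, -0.41893155,  0.62383559]), 'attitude': array([ 0.34826874, -0.09788574, -0.2298951 ,  0.90347967])}
{'fov_y': 65.04078211409931, 'cx': 319.4805298750572, 'cy': 202.19863180388498, 'hand_eye': array([[ 2.69009101e-04,  9.60662138e-01,  2.77719615e-01,
         7.58665191e-02],
       [ 9.99999927e-01, -1.83431480e-04, -3.34126212e-04,
         6.42429371e-04],
       [-2.70039881e-04,  2.77719685e-01, -9.60662117e-01,
        -1.62492141e-01],
       [ 0.00000000e+00,  0.00000000e+00,  0.00000000e+00,
         1.00000000e+00]])}
```

View pics/scene0.png

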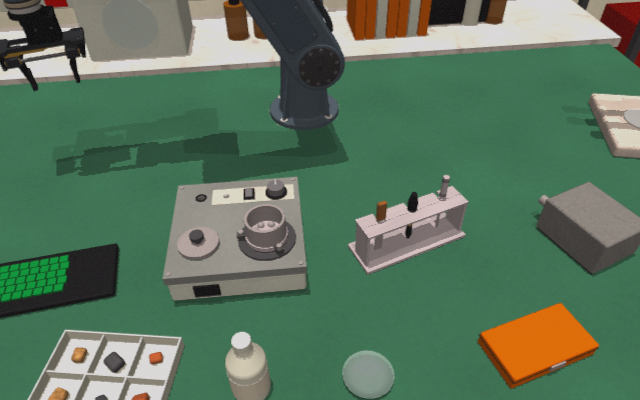

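View pics/side0.png

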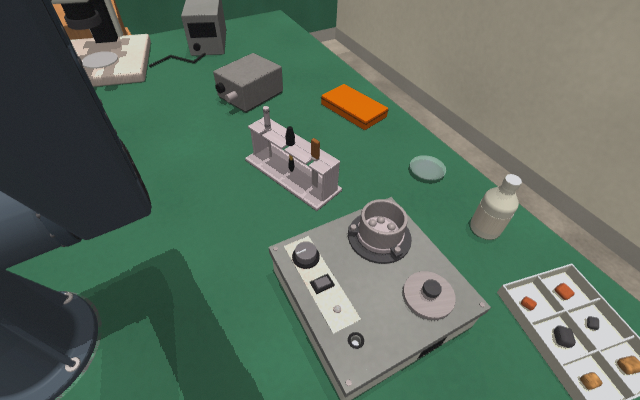

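Scene: mill on robot's right (reset hole about (201,198), jar rim about (265,214), lid (198,240)); rack on the left with the aluminium rod in the outermost slot, top (446,179). Side: reset (355,340), jar rim (383,218), rod top (266,109). Next I fit the poses.

```bash
cat > h.py <<'E'
import numpy as np, cv2
from rig import sensors, eyes, ticket, robot
from scipy.spatial.transform import Rotation as R
from scipy.optimize import least_squares
def shot(n,save=None):
    o=sensors.get_obs(); c=eyes.camera(n)
    if n=="wrist":
        T=np.eye(4);T[:3,:3]=R.from_quat(o["tool_rot"]).as_matrix();T[:3,3]=o["position"]
        M=T@c["hand_eye"]
    else:
        M=np.eye(4);M[:3,:3]=R.from_quat(c["attitude"]).as_matrix();M[:3,3]=c["xyz"]
    c["M"]=M;c["f"]=200/np.tan(np.radians(c["fov_y"])/2)
    if save: cv2.imwrite(f"pics/{save}.png",c["img"][:,:,::-1])
    return c
def proj(c,P):
    p=(np.atleast_2d(P)-c["M"][:3,3])@c["M"][:3,:3]
    return np.c_[c["cx"]+c["f"]*p[:,0]/-p[:,2], c["cy"]-c["f"]*p[:,1]/-p[:,2]]
def onz(c,uv,z):
    uv=np.atleast_2d(uv).astype(float)
    d=np.c_[(uv[:,0]-c["cx"])/c["f"],-(uv[:,1]-c["cy"])/c["f"],-np.ones(len(uv))]@c["M"][:3,:3].T
    o=c["M"][:3,3]; return o+d*((z-o[2])/d[:,2])[:,None]
def fr(p,L):
    L=np.atleast_2d(L); return np.c_[L[:,:2]@np.array([[np.cos(p[2]),np.sin(p[2])],[-np.sin(p[2]),np.cos(p[2])]])+p[:2],L[:,2]]
E
python3 - <<'E'
from h import *
s=shot("scene");d=shot("side")
L=np.array([[-85,-80,87],[-85,85,107],[55,62,146],[-85,25,88]])/1e3
us=np.array([[201,198],[276,186],[265.5,214],[249,193]]);ud=np.array([[355,340],[306,250],[383,217],[322,283]])
for v in (s,d):print(v["img"].shape)
f=lambda p:np.r_[(proj(s,fr(p,L))-us).ravel(),(proj(d,fr(p,L))-ud).ravel()]
r=least_squares(f,[.6,-.2,0]);print(r.x,r.fun.round(1))
# rack
K=np.array([[0,75,160]])/1e3
Lr=np.array([[0,75,160],[-45,-125,0],[45,-125,0],[45,125,0]])/1e3
g=lambda P:np.r_[(proj(s,P)-[446,178]).ravel(),(proj(d,P)-[266,109]).ravel()]
t=least_squares(g,[.6,.2,.16]);print(t.x,t.fun.round(1))
print("spat top",onz(s,[[381.5,203],[413,194]],.155),onz(d,[[315.5,141],[290,129]],.155))
print(onz(s,[[446,178]],.16),onz(d,[[266,109]],.16))
E
```

```text
(400, 640, 3)
(400, 640, 3)
[ 0.54741493 -0.18951829 -0.01374075] [-1.2 -1.1 -1.8 -1.9 -2.   2.5 -1.3 -0.2  0.1 -1.3 -1.4 -1.  -0.  -2.2
 -0.9 -0.6]
[0.54905464 0.24829791 0.15415713] [-0.4  0.6 -0.5 -0.6]
spat top [[0.60519552 0.10213774 0.155     ]
 [0.58756841 0.16958137 0.155     ]] [[0.59209376 0.09228383 0.155     ]
 [0.5637063  0.15275114 0.155     ]]
[[0.55395138 0.24670868 0.16      ]] [[0.54591952 0.23719493 0.16      ]]
```

Request:
drive_tool(
  deltas=[
    [[27,-20,-5,0,0,0],[27,-20,-5,0,0,0],[27,-20,-5,0,0,0],[27,-20,-5,0,0,0],[27,-20,-5,0,0,0],[27,-20,-5,0,0,0],[27,-20,-5,0,0,0],[27,-20,-5,0,0,0]],
  ],
)

```text
time: 0.92
position: [0.3266, -0.3944, 0.2618]
tool_rot: [0.992, 0.126, 0.0, 0.0]
ft_force: [0.4, 0.2, -0.4]
grip_width: 0.0872
grip_force: 0.0
```

Request:
drive_tool(
  deltas=[
    [[27,-20,-5,0,0,0],[27,-20,-5,0,0,0],[27,-20,-5,0,0,0],[27,-20,-5,0,0,0],[27,-20,-5,0,0,0],[27,-20,-5,0,0,0],[27,-20,-5,0,0,0],[0,0,0,0,0,0]],
  ],
)

```text
time: 1.58
position: [0.4769, -0.2086, 0.2977]
tool_rot: [0.992, 0.129, 0.002, -0.0]
ft_force: [-0.6, -0.1, -0.6]
grip_width: 0.0871
grip_force: 0.0
```

Run:
```python
from h import *
c=shot("wrist","w1"); print(sensors.get_obs()["position"],sensors.get_obs()["q"])
p=[.5474,-.1895,-.0137]
print(proj(c,fr(p,np.array([[-85,-80,87],[-85,85,107],[55,62,146],[-85,25,88],[66,-70,93]])/1e3)))
```

```text
[ 0.47521178 -0.21064898  0.29708744] [-6.32695522e-01  2.97479497e-01  1.59719623e+00  4.39112729e-04
  1.24555629e+00  6.79051813e-01]
[[362.27826156 201.60187536]
 [226.31658954 168.69494052]
 [268.68470855  35.26949583]
 [279.66450707 179.27731659]
 [396.65296409  72.3021276 ]]
```

View pics/w1.png

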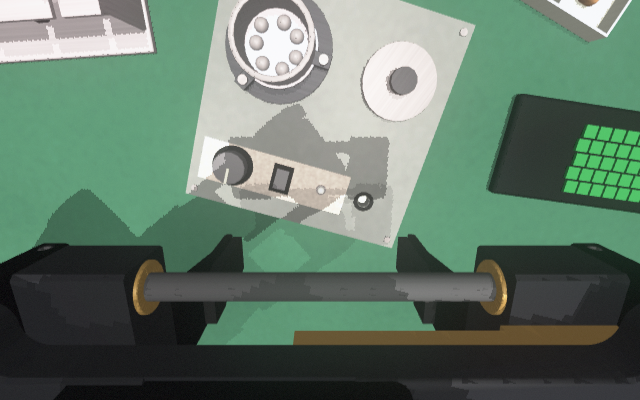

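Wrist view: reset opening at (363,201), knob at (232,164), jar around (275,42) with seven balls at its wall, lid (399,81). Predictions agree within a few pixels. On to the rack.

Request:
drive_tool(
  deltas=[
    [[15,-33,0,0,0,0],[15,-33,0,0,0,0],[15,-33,0,0,0,0],[15,-33,0,0,0,0],[15,-33,0,0,0,0],[15,-33,0,0,0,0],[15,-33,0,0,0,0],[15,-33,0,0,0,0]],
  ],
)

```text
time: 2.3
position: [0.5233, 0.0731, 0.2963]
tool_rot: [0.992, 0.126, -0.0, 0.0]
ft_force: [0.7, -0.1, -0.3]
grip_width: 0.087
grip_force: 0.0
```

Request:
drive_tool(
  deltas=[
    [[15,-33,0,0,0,0],[15,-33,0,0,0,0],[15,-33,0,0,0,0],[15,-33,0,0,0,0],[0,0,0,0,0,-0.12],[0,0,0,0,0,-0.12],[0,0,0,0,0,-0.12],[0,0,0,0,0,-0.12]],
  ],
)

```text
time: 2.97
position: [0.5485, 0.2146, 0.2959]
tool_rot: [0.932, 0.361, -0.001, 0.0]
ft_force: [0.7, 0.3, 0.7]
grip_width: 0.0872
grip_force: 0.0
```

Request:
drive_tool(
  deltas=[
    [[0,0,0,0,0,-0.12],[0,0,0,0,0,-0.12],[0,0,0,0,0,-0.12],[0,0,0,0,0,-0.12],[0,0,0,0,0,-0.12],[0,0,0,0,0,-0.12],[0,0,0,0,0,-0.12],[0,0,0,0,0,-0.12]],
  ],
)

```text
time: 3.63
position: [0.5486, 0.214, 0.2961]
tool_rot: [0.661, 0.751, -0.001, -0.0]
ft_force: [0.6, 0.4, -0.4]
grip_width: 0.0866
grip_force: 0.0
```

Request:
drive_tool(
  deltas=[
    [[0,0,0,0,0,-0.12],[0,0,0,0,0,-0.06],[0,0,0,0,0,0]],
  ],
)

```text
time: 3.88
position: [0.5486, 0.2141, 0.2961]
tool_rot: [0.593, 0.806, -0.001, -0.0]
ft_force: [0.1, 0.4, -0.3]
grip_width: 0.0867
grip_force: 0.0
```

Run:
```python
from h import *
o=sensors.get_obs();print(o["position"],o["tool_rot"],o["q"])
c=shot("wrist","w2")
```

```text
[0.54858514 0.21413439 0.29610352] [ 5.92511498e-01  8.05561790e-01 -5.60671947e-04 -1.13389636e-04] [ 1.82847235e-01  4.02737809e-01  1.43272162e+00 -6.23653847e-04
  1.30710606e+00 -1.19440055e-01]
```

View pics/w2.png

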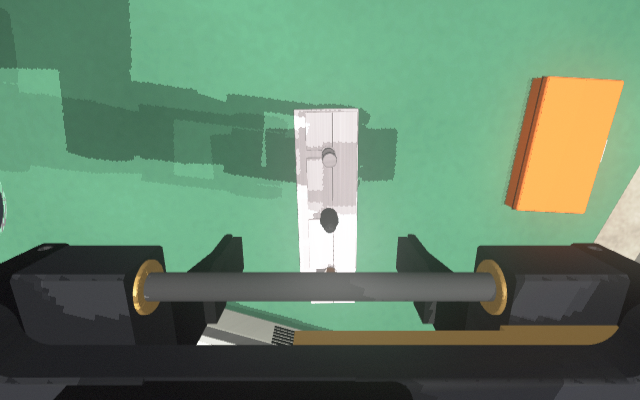

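Wrist view: rack in line with the jaws; rod top near (330,154), collar nearer (328,162); brush (329,219).

Run:
```python
from h import *
c=shot("wrist");s=shot("scene");d=shot("side")
im=cv2.resize(c["img"][100:250,270:390],None,fx=4,fy=4,interpolation=cv2.INTER_CUBIC)
a=cv2.resize(s["img"][160:235,365:485],None,fx=4,fy=4,interpolation=cv2.INTER_CUBIC)
b=cv2.resize(d["img"][95:170,245:325],None,fx=4,fy=4,interpolation=cv2.INTER_CUBIC)
W=np.zeros((600,800,3),np.uint8);W[:600,:480]=im;W[:300,480:]=b;
W[300:,480:]=cv2.resize(s["img"][165:240,400:480],None,fx=4,fy=4,interpolation=cv2.INTER_CUBIC)
cv2.imwrite("pics/z2.png",W[:,:,::-1])
g=lambda P:np.r_[(proj(s,P)-[446,178]).ravel(),(proj(d,P)-[266,109]).ravel(),(proj(c,P)-[330,154]).ravel()]
t=least_squares(g,[.6,.2,.16]);print(t.x,t.fun.round(1))
P=onz(c,[[330,154],[329,217]],.16);print(P)
T=R.from_quat(sensors.get_obs()["tool_rot"]);print(T.inv().apply(P-sensors.get_obs()["position"])*1e3)
```

```text
[0.54763627 0.25081428 0.15228223] [ 0.4  0.8 -1.4 -0.3  0.1  0.5]
[[0.54684488 0.25216285 0.16      ]
 [0.56513074 0.19173684 0.16      ]]
[[ 36.03409374   9.40686274 136.39185788]
 [-27.09650097   8.95580345 136.40056312]]
```

View pics/z2.png

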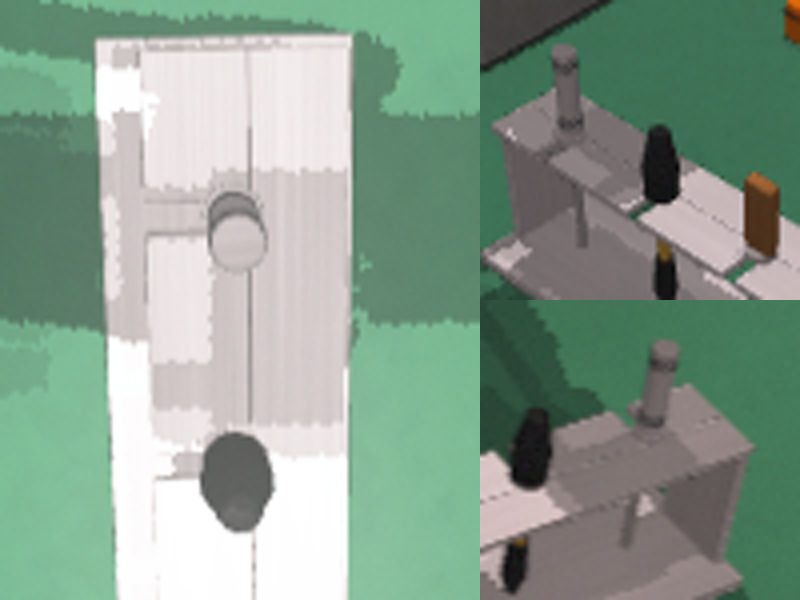

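Crop: rod top centre at (329.3,161.5), collar (329,154) in the full wrist image; slot runs along image horizontal, so yaw is right.

Run:
```python
from h import *
c=shot("wrist");s=shot("scene");d=shot("side")
o=sensors.get_obs();T=R.from_quat(o["tool_rot"])
# scene crop top (665,350), side crop top (565,55)
us=[400+(665-480)/4,165+(350-300)/4];ud=[245+(565-480)/4,95+52/4];print(us,ud)
g=lambda P:np.r_[(proj(s,P)-us).ravel(),(proj(d,P)-ud).ravel(),(proj(c,P)-[329.3,161.5]).ravel()]
t=least_squares(g,[.6,.2,.16]);print(t.x,t.fun.round(1))
P=np.r_[onz(c,[[329.3,161.5]],.16),onz(c,[[329,153.5]],.103),onz(s,[us],.16),onz(d,[ud],.16)];print(P)
print(T.inv().apply(P-o["position"])*1e3)
```

```text
[446.25, 177.5] [266.25, 108.0]
[0.54901783 0.24600625 0.15740951] [-1.5 -0.  -0.5 -0.4  0.5 -0.4]
[[0.54846772 0.24585274 0.16      ]
 [0.54975668 0.24649091 0.103     ]
 [0.55247444 0.24769719 0.16      ]
 [0.54798887 0.24053034 0.16      ]]
[[ 29.05843233   9.06729861 136.50146619]
 [ 29.28711846  10.49597508 193.50124943]
 [ 29.62675124  13.44140869 136.5008076 ]
 [ 24.11976937   7.02602638 136.50202574]]
```

Request:
drive_tool(
  deltas=[
    [[15,5,0,0,0,0],[14,4.5,0,0,0,0],[0,0,25,0,0,0],[0,0,25,0,0,0],[0,0,25,0,0,0],[0,0,25,0,0,0],[0,0,25,0,0,0],[0,0,20,0,0,0]],
  ],
)

```text
time: 4.9
position: [0.5481, 0.2468, 0.1497]
tool_rot: [0.592, 0.806, -0.001, -0.001]
ft_force: [-0.6, -0.0, 0.1]
grip_width: 0.087
grip_force: 0.0
```

Request:
drive_tool(
  deltas=[
    [[0,0,18,0,0,0],[0,0,0,0,0,0]],
  ],
)

```text
time: 5.07
position: [0.5461, 0.2462, 0.1297]
tool_rot: [0.592, 0.806, -0.003, -0.003]
ft_force: [-0.9, -1.0, -0.7]
grip_width: 0.087
grip_force: 0.0
```

Request:
drive_tool(
  deltas=[
    [[0,0,0,0,0,0],[0,0,0,0,0,0],[0,0,0,0,0,0],[0,0,0,0,0,0],[0,0,0,0,0,0],[0,0,0,0,0,0],[0,0,0,0,0,0],[0,0,0,0,0,0]],
  ],
  gripper=0,
  squeeze=45,
)

```text
time: 5.73
position: [0.549, 0.2461, 0.1338]
tool_rot: [0.592, 0.806, 0.0, 0.0]
ft_force: [-0.5, 0.6, 0.1]
grip_width: 0.0421
grip_force: 0.0
```

Request:
drive_tool(
  deltas=[
    [[0,0,0,0,0,0],[0,0,0,0,0,0],[0,0,0,0,0,0],[0,0,0,0,0,0],[0,0,0,0,0,0],[0,0,0,0,0,0],[0,0,0,0,0,0],[0,0,0,0,0,0]],
  ],
)

```text
time: 6.4
position: [0.5488, 0.2462, 0.1335]
tool_rot: [0.592, 0.806, -0.0, -0.0]
ft_force: [-0.1, -0.2, 0.7]
grip_width: 0.0128
grip_force: 45.0
```

Request:
drive_tool(
  deltas=[
    [[0,0,-1,0,0,0],[0,0,-8,0,0,0],[0,0,-15,0,0,0],[0,0,-20,0,0,0],[0,0,-20,0,0,0],[0,0,-20,0,0,0],[0,0,-20,0,0,0],[0,0,-20,0,0,0]],
  ],
)

```text
time: 7.07
position: [0.5487, 0.2461, 0.2593]
tool_rot: [0.592, 0.806, 0.0, 0.0]
ft_force: [0.1, -0.8, -0.5]
grip_width: 0.0124
grip_force: 45.0
```

Request:
drive_tool(
  deltas=[
    [[0,0,-30,0,0,0],[0,0,-25,0,0,0],[-15,-2,0,0,0,0],[-30,-5,0,0,0,0],[-30,-5,0,0,0,0],[-30,-5,0,0,0,0],[-30,-5,0,0,0,0],[-30,-5,0,0,0,0]],
  ],
)

```text
time: 7.73
position: [0.5722, 0.0794, 0.3134]
tool_rot: [0.592, 0.806, 0.0, 0.0]
ft_force: [0.2, 0.9, 0.4]
grip_width: 0.0125
grip_force: 45.0
```

Request:
drive_tool(
  deltas=[
    [[-30,-5,0,0,0,0],[-30,-5,0,0,0,0],[-30,-5,0,0,0,0],[-30,-5,0,0,0,0],[-20,-5,0,0,0,0],[0,0,0,0,0,0],[0,0,0,0,0,0]],
  ],
)

```text
time: 8.32
position: [0.5901, -0.0614, 0.3129]
tool_rot: [0.593, 0.805, 0.0, -0.0]
ft_force: [0.3, 0.5, 0.0]
grip_width: 0.013
grip_force: 45.0
```

Run:
```python
from h import *
o=sensors.get_obs();print(o["position"],o["tool_rot"],o["q"])
c=shot("wrist","w3")
tip=o["position"]+R.from_quat(o["tool_rot"]).apply([0,0,.118]);print(tip,proj(c,tip))
p=[.5474,-.1895,-.0137]
print(proj(c,fr(p,np.array([[-85,-80,87],[-85,85,107],[55,62,146],[55,62,97],[66,-70,93]])/1e3)))
```

```text
[ 0.59011028 -0.06140919  0.31290323] [ 5.93296233e-01  8.04984158e-01  2.67659147e-04 -1.20141806e-04] [-2.92197430e-01  3.94364849e-01  1.39886753e+00  5.99713442e-04
  1.34840659e+00 -5.92831037e-01]
[ 0.59012493 -0.06134152  0.19490325] [[319.82260884 196.33617869]]
[[187.67341402 286.49117338]
 [208.2679571  179.35035276]
 [313.27705534 242.74328297]
 [313.94608845 227.39720992]
 [292.94180683 312.00600344]]
```

View pics/w3.png

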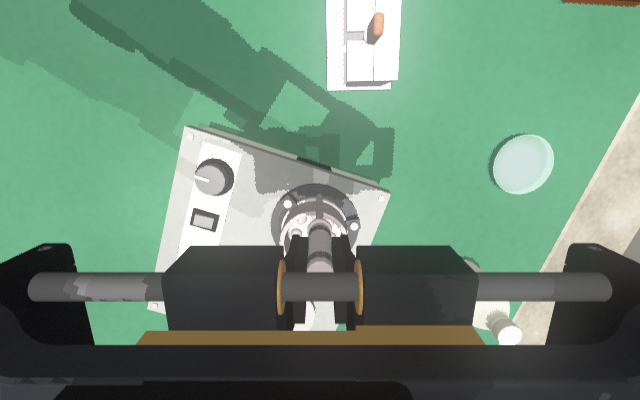

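Wrist view: rod tip at (320,195), exactly where predicted (rod straight in the jaws); jar behind the jaws around (316,228). Moving above the jar to see tip and jar together.

Request:
drive_tool(
  deltas=[
    [[-24,-2,0,0,0,0],[-24,-3,0,0,0,0],[-20,-2,0,0,0,0],[0,0,0,0,0,0],[0,0,0,0,0,0]],
  ],
)

```text
time: 8.78
position: [0.6038, -0.1266, 0.3126]
tool_rot: [0.592, 0.806, 0.0, -0.0]
ft_force: [0.2, 0.4, -0.4]
grip_width: 0.0127
grip_force: 45.0
```

Run:
```python
from h import *
o=sensors.get_obs();print(o["position"],o["tool_rot"])
c=shot("wrist","w4")
im=c["img"][80:260,200:440].copy()
im=cv2.resize(im,None,fx=2.5,fy=2.5,interpolation=cv2.INTER_CUBIC)
w1=cv2.imread("pics/w1.png")[0:120,200:440,::-1]
w1=cv2.resize(w1[:,0:200],None,fx=2.5*.4,fy=1)
W=np.zeros((600,800,3),np.uint8);W[:450,:600]=im
a=cv2.resize(cv2.imread("pics/w1.png")[0:112,215:335,::-1],None,fx=1.66,fy=1.66);W[:a.shape[0],600:600+a.shape[1]]=a
d=shot("side");b=cv2.resize(d["img"][190:265,340:420],None,fx=2.5,fy=2.5);W[200:200+b.shape[0],600:]=b[:,:200]
s=shot("scene");e=cv2.resize(s["img"][195:260,225:305],None,fx=2.5,fy=2.5);W[400:400+e.shape[0],600:]=e
cv2.imwrite("pics/z4.png",W[:,:,::-1])
p=[.5474,-.1895,-.0137]
print(proj(c,fr(p,np.array([[-85,85,107],[55,62,146],[55,62,97]])/1e3)))
```

```text
[ 0.60379233 -0.12655102  0.31255901] [ 5.92259402e-01  8.05747156e-01  3.44164310e-04 -4.49897977e-04]
[[208.08908313 122.07528812]
 [318.76126357 186.0371224 ]
 [318.80271438 176.90410874]]
```

View pics/z4.png

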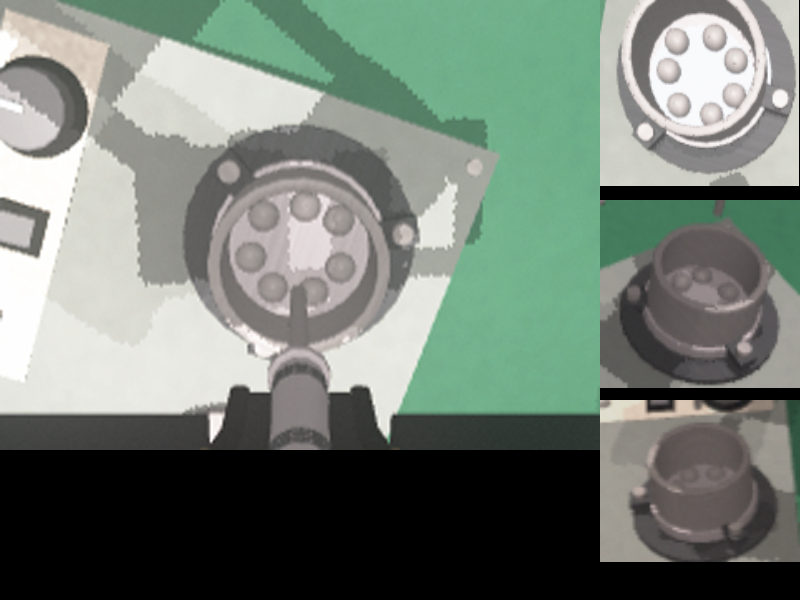

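Crop: rim centre about (299.5,262) in the crop, seven balls at (264,216),(305,207),(339,219),(340,267),(313,292),(272,288),(250,257); tip at (297,292) crop.

Run:
```python
from h import *
c=shot("wrist");o=sensors.get_obs();T=R.from_quat(o["tool_rot"])
k=lambda a:np.array(a,float)/2.5+[200,80]
B=onz(c,k([[264,216],[305,207],[339,219],[340,267],[313,292],[272,288],[250,257]]),.1045)
r=least_squares(lambda p:np.hypot(*(B[:,:2]-p[:2]).T)-p[2],[.6,-.13,.026]);print("balls circ",r.x,r.fun*1e3)
rim=onz(c,k([[299.5,262]]),.146);print("rim",rim)
tip=onz(c,k([[297,291]]),.1945);print("tip",tip)
print("tool-frame: rim",T.inv().apply(rim-o["position"])*1e3,"circ",T.inv().apply(np.r_[r.x[:2],.1]-o["position"])*1e3)
Bt=T.inv().apply(B-np.r_[r.x[:2],.1045])*1e3;print(Bt.round(1)[:,:2])
np.save("balls0.npy",B)
# refit mill with all views
s=shot("scene");d=shot("side")
J=np.array([[55,62,146]])/1e3
L=np.array([[-85,-80,87],[-85,85,107],[-85,25,88]])/1e3
us=np.array([[201,198],[276,186],[249,193]]);ud=np.array([[355,340],[306,250],[322,283]])
f=lambda p:np.r_[(fr(p,J)[0,:2]-(rim[0,:2]*.5+r.x[:2]*.5))*3000,(proj(s,fr(p,L))-us).ravel()*.5,(proj(d,fr(p,L))-ud).ravel()*.5,(proj(c,fr(p,L[1:2]))-k([[28,108]])).ravel()]
q=least_squares(f,[.55,-.19,0]);print(q.x,q.fun.round(1)); print("reset",fr(q.x,np.array([[-85,-80,85]])/1e3))
print("reset side/scene direct",onz(s,[[201,198]],.087),onz(d,[[355,340]],.087))
```

```text
balls circ [ 0.60389569 -0.12929084  0.02278317] [ 0.15199087 -1.7775064   1.97350684 -0.53448359 -0.38692034  0.04487096
  0.52854166]
rim [[ 0.60361145 -0.12569354  0.146     ]]
tip [[ 0.60258886 -0.12584484  0.1945    ]]
tool-frame: rim [[-1.24306548e-01  2.59629713e-02  1.66708683e+02]] circ [ -3.6730614   -0.78095425 212.70625366]
[[ 16.4 -16. ]
 [ 20.7   3.5]
 [ 15.   19.7]
 [ -8.5  20.5]
 [-21.1   7.5]
 [-19.1 -12.5]
 [ -3.6 -23. ]]
[ 0.54820118 -0.18883938 -0.01286937] [ 0.7 -0.2 -0.5 -0.4 -0.7 -0.8 -0.5 -0.   0.2 -0.9 -0.6 -0.7 -0.3 -0.5
 -2.2 -0.7]
reset [[ 0.46217869 -0.26773889  0.085     ]]
reset side/scene direct [[ 0.46538842 -0.26550669  0.087     ]] [[ 0.46017927 -0.26984787  0.087     ]]
```

Request:
drive_tool(
  deltas=[
    [[-1.5,-0.5,0,0,0,0],[0,0,20,0,0,0],[0,0,20,0,0,0],[0,0,20,0,0,0],[0,0,15,0,0,0],[0,0,10,0,0,0],[0,0,8.5,0,0,0],[0,0,0,0,0,0]],
  ],
)

```text
time: 9.75
position: [0.603, -0.1287, 0.2174]
tool_rot: [0.592, 0.806, -0.0, -0.002]
ft_force: [-0.5, 0.1, -1.7]
grip_width: 0.0127
grip_force: 45.0
```

Request:
drive_tool(
  deltas=[
    [[0.9,7,0,0,0,0],[1,7.4,0,0,0,0],[1,7.4,0,0,0,0],[0,0,0,0,0,0]],
  ],
)

```text
time: 10.08
position: [0.6263, -0.1193, 0.2202]
tool_rot: [0.592, 0.806, 0.001, 0.002]
ft_force: [-0.9, -0.4, -1.1]
grip_width: 0.0129
grip_force: 45.0
```

Request:
drive_tool(
  deltas=[
    [[-5.7,0,0,0,0,0],[-5.5,-1.5,0,0,0,0],[-5,-2.9,0,0,0,0],[-4.1,-4.1,0,0,0,0],[-2.9,-5,0,0,0,0],[-1.5,-5.5,0,0,0,0],[0,-5.7,0,0,0,0],[1.5,-5.5,0,0,0,0]],
  ],
)

```text
time: 10.75
position: [0.6021, -0.1513, 0.2192]
tool_rot: [0.593, 0.805, 0.001, 0.001]
ft_force: [2.9, 2.3, -2.1]
grip_width: 0.0128
grip_force: 45.2
```

Request:
drive_tool(
  deltas=[
    [[2.9,-5,0,0,0,0],[4.1,-4.1,0,0,0,0],[5,-2.9,0,0,0,0],[5.5,-1.5,0,0,0,0],[5.7,0,0,0,0,0],[5.5,1.5,0,0,0,0],[5,2.9,0,0,0,0],[4.1,4.1,0,0,0,0]],
  ],
)

```text
time: 11.42
position: [0.5852, -0.1159, 0.2189]
tool_rot: [0.592, 0.806, -0.001, -0.001]
ft_force: [-0.5, -1.9, -1.2]
grip_width: 0.0129
grip_force: 45.0
```

Request:
drive_tool(
  deltas=[
    [[2.9,5,0,0,0,0],[1.5,5.5,0,0,0,0],[0,5.7,0,0,0,0],[-1.5,5.5,0,0,0,0],[-2.9,5,0,0,0,0],[-4.1,4.1,0,0,0,0],[-5,2.9,0,0,0,0],[-5.5,1.5,0,0,0,0]],
  ],
)

```text
time: 12.08
position: [0.6241, -0.1198, 0.2188]
tool_rot: [0.592, 0.806, 0.0, -0.001]
ft_force: [-3.9, -0.1, -1.4]
grip_width: 0.0129
grip_force: 45.2
```

Request:
drive_tool(
  deltas=[
    [[-5.7,0,0,0,0,0],[-5.5,-1.5,0,0,0,0],[-5,-2.9,0,0,0,0],[-4.1,-4.1,0,0,0,0],[-2.9,-5,0,0,0,0],[-1.5,-5.5,0,0,0,0],[0,-5.7,0,0,0,0],[0,0,0,0,0,0]],
  ],
)

```text
time: 12.75
position: [0.6074, -0.1512, 0.2195]
tool_rot: [0.593, 0.805, 0.0, 0.001]
ft_force: [0.4, 0.5, -1.0]
grip_width: 0.0128
grip_force: 45.0
```

Run:
```python
from h import *
c=shot("wrist");o=sensors.get_obs();print(o["position"])
W=np.vstack([cv2.resize(c["img"][60:250,200:440],None,fx=2.5,fy=2.5,interpolation=cv2.INTER_CUBIC)])
cv2.imwrite("pics/z5.png",W[:,:,::-1])
```

```text
[ 0.6079102  -0.15154855  0.21968254]
```

View pics/z5.png

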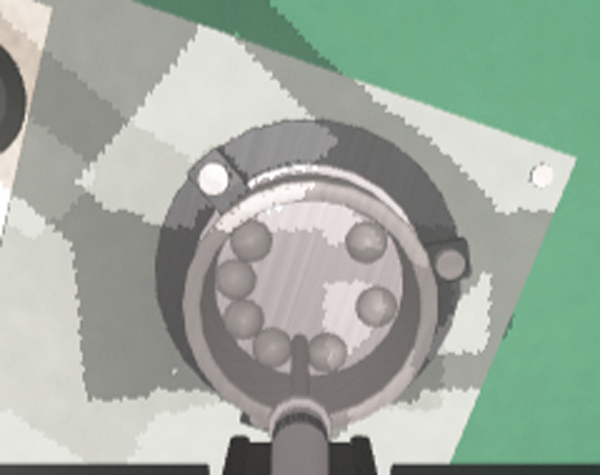

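After stirring: all seven balls in jar at crop (251,241),(366,241),(376,306),(327,351),(272,347),(243,319),(236,279); rod tip (299,340).

Run:
```python
from h import *
c=shot("wrist");o=sensors.get_obs();T=R.from_quat(o["tool_rot"])
k=lambda a:np.array(a,float)/2.5+[200,60]
B=onz(c,k([[251,241],[366,241],[376,306],[327,351],[272,347],[243,319],[236,279]]),.1045)
B0=np.load("balls0.npy")
r=least_squares(lambda p:np.hypot(*(B[:,:2]-p[:2]).T)-p[2],[.6,-.13,.026]);print(r.x)
print("rim",onz(c,k([[311,302]]),.146))
C=np.r_[r.x[:2],.1045]
ang=lambda P:np.degrees(np.arctan2(*T.inv().apply(P-C)[:,1::-1].T))%360
b=B[np.argsort(ang(B))];b0=B0[np.argsort(ang(B0))];print(ang(b).round(),ang(b0).round())
for s in range(7):print(s,(np.linalg.norm(np.roll(b,-s,0)-b0,axis=1)*1e3).round(1))
```

```text
[ 0.60451772 -0.13064989  0.02594355]
rim [[ 0.60407231 -0.12740274  0.146     ]]
[ 52. 107. 163. 210. 242. 276. 309.] [  8.  50. 109. 159. 216. 265. 318.]
0 [18.5 24.5 21.7 20.5 12.   5.2  4.1]
1 [36.7 42.6 36.9 31.6 23.9 18.5 37. ]
2 [46.7 51.  44.1 39.7 34.5 47.5 48.3]
3 [47.8 51.6 46.9 45.  47.4 48.4 48.3]
4 [43.5 47.2 46.5 38.1 38.9 37.8 40.8]
5 [34.9 39.5 23.1 21.3 21.1 23.1 30.9]
6 [24.   1.2  4.5  4.8  5.2 10.1 18. ]
```

Request:
drive_tool(
  deltas=[
    [[1.5,-5.5,0,0,0,0],[2.9,-5,0,0,0,0],[4.1,-4.1,0,0,0,0],[5,-2.9,0,0,0,0],[5.5,-1.5,0,0,0,0],[5.7,0,0,0,0,0],[5.5,1.5,0,0,0,0],[5,2.9,0,0,0,0]],
  ],
)

```text
time: 13.52
position: [0.5838, -0.1214, 0.2196]
tool_rot: [0.592, 0.806, 0.0, 0.001]
ft_force: [3.2, -0.8, -0.4]
grip_width: 0.0128
grip_force: 45.2
```

Request:
drive_tool(
  deltas=[
    [[4.1,4.1,0,0,0,0],[2.9,5,0,0,0,0],[0,0,0,0,0,0],[0,0,0,0,0,0]],
  ],
)

```text
time: 13.85
position: [0.5893, -0.1122, 0.2186]
tool_rot: [0.592, 0.806, -0.001, -0.001]
ft_force: [1.3, -1.8, -0.3]
grip_width: 0.013
grip_force: 45.0
```

Run:
```python
from h import *
c=shot("wrist");o=sensors.get_obs();print(o["position"])
W=np.vstack([cv2.resize(c["img"][60:250,200:440],None,fx=2.5,fy=2.5,interpolation=cv2.INTER_CUBIC)])
cv2.imwrite("pics/z6.png",W[:,:,::-1])
```

```text
[ 0.58928499 -0.11234967  0.21865498]
```

View pics/z6.png

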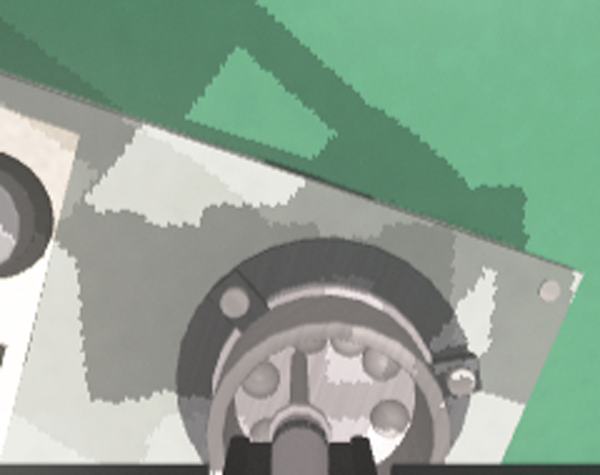

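Rod at the upper-left of the jar, balls around it moved on, some left behind it, none outside. Since ball identities aren't traceable, I'll stir another lap and a reverse lap for certainty.

Request:
drive_tool(
  deltas=[
    [[1.5,5.5,0,0,0,0],[0,5.7,0,0,0,0],[-1.5,5.5,0,0,0,0],[-2.9,5,0,0,0,0],[-4.1,4.1,0,0,0,0],[-5,2.9,0,0,0,0],[-5.5,1.5,0,0,0,0],[-5.7,0,0,0,0,0]],
  ],
)

```text
time: 14.57
position: [0.6246, -0.1241, 0.2183]
tool_rot: [0.592, 0.806, 0.001, -0.003]
ft_force: [-3.7, 0.4, 0.4]
grip_width: 0.0126
grip_force: 45.2
```

Request:
drive_tool(
  deltas=[
    [[-5.5,-1.5,0,0,0,0],[-5,-2.9,0,0,0,0],[-4.1,-4.1,0,0,0,0],[-2.9,-5,0,0,0,0],[-1.5,-5.5,0,0,0,0],[0,-5.7,0,0,0,0],[1.5,-5.5,0,0,0,0],[2.9,-5,0,0,0,0]],
  ],
)

```text
time: 15.23
position: [0.5978, -0.1499, 0.2199]
tool_rot: [0.593, 0.805, 0.002, 0.003]
ft_force: [3.7, 2.9, -0.1]
grip_width: 0.0125
grip_force: 45.3
```

Request:
drive_tool(
  deltas=[
    [[4.1,-4.1,0,0,0,0],[5,-2.9,0,0,0,0],[5.5,-1.5,0,0,0,0],[5.7,0,0,0,0,0],[5.5,1.5,0,0,0,0],[5,2.9,0,0,0,0],[4.1,4.1,0,0,0,0],[2.9,5,0,0,0,0]],
  ],
)

```text
time: 15.9
position: [0.59, -0.1122, 0.2191]
tool_rot: [0.592, 0.806, -0.001, 0.001]
ft_force: [-0.5, -3.5, 0.7]
grip_width: 0.0129
grip_force: 45.0
```

Request:
drive_tool(
  deltas=[
    [[-2.9,-5,0,0,0,0],[-4.1,-4.1,0,0,0,0],[-5,-2.9,0,0,0,0],[-5.5,-1.5,0,0,0,0],[-5.7,0,0,0,0,0],[-5.5,1.5,0,0,0,0],[-5,2.9,0,0,0,0],[-4.1,4.1,0,0,0,0]],
  ],
)

```text
time: 16.57
position: [0.5965, -0.1504, 0.219]
tool_rot: [0.593, 0.805, 0.0, -0.0]
ft_force: [0.1, -0.2, -1.0]
grip_width: 0.0126
grip_force: 45.0
```

Request:
drive_tool(
  deltas=[
    [[-2.9,5,0,0,0,0],[-1.5,5.5,0,0,0,0],[0,5.7,0,0,0,0],[1.5,5.5,0,0,0,0],[2.9,5,0,0,0,0],[4.1,4.1,0,0,0,0],[5,2.9,0,0,0,0],[5.5,1.5,0,0,0,0]],
  ],
)

```text
time: 17.23
position: [0.626, -0.1249, 0.219]
tool_rot: [0.592, 0.806, -0.0, 0.001]
ft_force: [-2.6, -2.2, -0.3]
grip_width: 0.0128
grip_force: 45.1
```

Request:
drive_tool(
  deltas=[
    [[5.7,0,0,0,0,0],[5.5,-1.5,0,0,0,0],[5,-2.9,0,0,0,0],[4.1,-4.1,0,0,0,0],[2.9,-5,0,0,0,0],[1.5,-5.5,0,0,0,0],[0,-5.7,0,0,0,0],[-1.5,-5.5,0,0,0,0]],
  ],
)

```text
time: 17.9
position: [0.5903, -0.1122, 0.2195]
tool_rot: [0.593, 0.806, 0.001, 0.001]
ft_force: [3.0, -1.3, 0.3]
grip_width: 0.0126
grip_force: 45.1
```

Request:
drive_tool(
  deltas=[
    [[-10,4.3,0,0,0,0],[-10,4.3,0,0,0,0],[0,0,-15,0,0,0],[0,0,-25,0,0,0],[0,0,-25,0,0,0],[0,0,-20,0,0,0],[0,0,0,0,0,0],[-5,-10,0,0,0,0]],
  ],
)

```text
time: 18.57
position: [0.5975, -0.1362, 0.3046]
tool_rot: [0.592, 0.806, 0.001, 0.001]
ft_force: [0.3, -0.4, -1.2]
grip_width: 0.0127
grip_force: 45.0
```

Request:
drive_tool(
  deltas=[
    [[-11,-22,0,0,0,0],[-11,-22,0,0,0,0],[-11,-22,0,0,0,0],[-11,-22,0,0,0,0],[-11,-22,0,0,0,0],[-11,-22,0,0,0,0],[-11,-22,0,0,0,0],[-7,-13,0,0,0,0]],
  ],
)

```text
time: 19.23
position: [0.4582, -0.2674, 0.3018]
tool_rot: [0.593, 0.805, -0.0, -0.003]
ft_force: [-0.7, -0.4, 0.1]
grip_width: 0.0126
grip_force: 45.0
```

Request:
drive_tool(
  deltas=[
    [[0,0,30,0,0,0],[0,0,30,0,0,0],[0,0,12,0,0,0],[0,0,0,0,0,0],[0,0,0,0,0,0],[0,0,0,0,0,0]],
  ],
)

```text
time: 19.73
position: [0.4615, -0.2668, 0.2321]
tool_rot: [0.592, 0.806, -0.0, -0.0]
ft_force: [0.4, 0.4, 0.2]
grip_width: 0.0129
grip_force: 45.0
```

Run:
```python
from h import *
o=sensors.get_obs();print(o["position"],o["tool_rot"])
c=shot("wrist");s=shot("scene");d=shot("side")
z=lambda im,u,v,w,h,k:cv2.resize(im[v:v+h,u:u+w],None,fx=k,fy=k,interpolation=cv2.INTER_CUBIC)
W=np.zeros((600,800,3),np.uint8)
W[:400,:600]=z(c["img"],220,110,150,100,4)
W[400:600,:200]=z(s["img"],180,170,50,50,4);W[400:600,200:400]=z(d["img"],330,310,50,50,4)
W[400:600,400:600]=z(s["img"],240,195,50,50,4);W[400:600,600:]=z(d["img"],355,195,50,50,4)
cv2.imwrite("pics/z7.png",W[:,:,::-1])
tip=o["position"]+R.from_quat(o["tool_rot"]).apply([0,0,.118]);print(tip,proj(c,tip),proj(s,tip),proj(d,tip))
```

```text
[ 0.46148264 -0.26682344  0.23208867] [ 5.92409826e-01  8.05636760e-01 -8.03971938e-06 -9.12032309e-05]
[ 0.46146417 -0.26681222  0.11408867] [[319.8239748  196.33720804]] [[198.27768529 187.53918566]] [[356.42955052 330.40108334]]
```

View pics/z7.png

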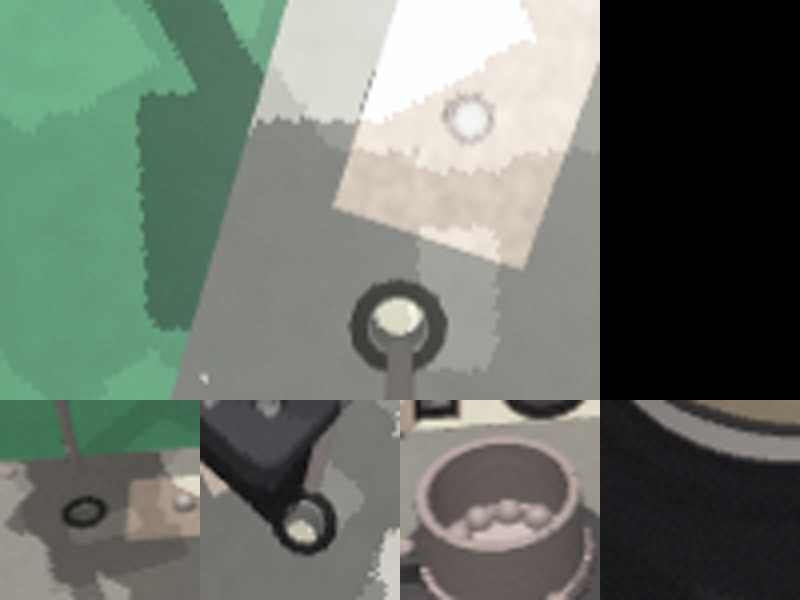

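Wrist crop: reset ring centre (398.5,326.5) → full (319.6,191.6), rod tip just below it at (320,196); balls visible in the jar.

Run:
```python
from h import *
c=shot("wrist");o=sensors.get_obs();T=R.from_quat(o["tool_rot"])
for uv,z in (([319.6,191.6],.087),([319.6,192],.085),([319.6,189.3],.073),([220+470/4,110+119/4],.088)):
    P=onz(c,[uv],z);print(P,T.inv().apply(P-o["position"])*1e3)
```

```text
[[ 0.46294967 -0.26963572  0.087     ]] [[ -2.73875     -0.15194046 146.09048485]]
[[ 0.46323409 -0.27052592  0.085     ]] [[ -3.66947593  -0.14850189 148.09225392]]
[[ 0.46330776 -0.27065453  0.073     ]] [[-3.79152238e+00 -1.29625258e-01  1.60092534e+02]]
[[ 0.46392568 -0.21497062  0.088     ]] [[ 49.13867483  17.1047481  145.01107627]]
```

Request:
drive_tool(
  deltas=[
    [[-3.2,0,0,0,0,0],[0,0,10,0,0,0],[0,0,10,0,0,0],[0,0,8,0,0,0],[0,0,6,0,0,0],[0,0,4,0,0,0],[0,0,0,0,0,0],[0,0,0,0,0,0]],
  ],
)

```text
time: 20.6
position: [0.4624, -0.2693, 0.1936]
tool_rot: [0.592, 0.806, 0.0, -0.0]
ft_force: [0.3, 0.4, -0.2]
grip_width: 0.0129
grip_force: 45.0
```

Request:
drive_tool(
  deltas=[
    [[0,0,1,0,0,0],[0,0,1,0,0,0],[0,0,1,0,0,0],[0,0,1,0,0,0],[0,0,0,0,0,0],[0,0,0,0,0,0],[0,0,0,0,0,0]],
  ],
)

```text
time: 21.18
position: [0.4627, -0.2696, 0.1904]
tool_rot: [0.592, 0.806, -0.0, 0.0]
ft_force: [0.2, -0.1, 1.1]
grip_width: 0.0126
grip_force: 45.0
```

Request:
drive_tool(
  deltas=[
    [[0,0,1,0,0,0],[0,0,1,0,0,0],[0,0,1,0,0,0],[0,0,0,0,0,0],[0,0,0,0,0,0],[0,0,0,0,0,0]],
  ],
)

```text
time: 21.68
position: [0.4627, -0.2696, 0.1872]
tool_rot: [0.592, 0.806, 0.0, 0.0]
ft_force: [-0.1, 1.4, 2.8]
grip_width: 0.0132
grip_force: 45.0
```

Request:
drive_tool(
  deltas=[
    [[0,0,1,0,0,0],[0,0,0.5,0,0,0],[0,0,0,0,0,0],[0,0,0,0,0,0],[0,0,0,0,0,0]],
  ],
)

```text
time: 22.1
position: [0.4627, -0.2696, 0.1858]
tool_rot: [0.592, 0.806, -0.0, 0.0]
ft_force: [-0.4, -0.1, 5.3]
grip_width: 0.0129
grip_force: 45.0
```

Request:
drive_tool(
  deltas=[
    [[0,0,0.5,0,0,0],[0,0,0,0,0,0],[0,0,0,0,0,0],[0,0,0,0,0,0]],
  ],
)

```text
time: 22.43
position: [0.4628, -0.2698, 0.1857]
tool_rot: [0.592, 0.806, -0.0, 0.001]
ft_force: [-0.3, 0.5, 7.5]
grip_width: 0.0131
grip_force: 45.0
```

Run:
```python
from h import *
F=[]
for i in range(8): shot("side");F.append(sensors.get_obs()["ft_force"])
print(np.mean(F,0),sensors.get_obs()["position"])
```

```text
[-0.37320608  0.07504771  6.85393658] [ 0.46279318 -0.26978041  0.18566628]
```

```bash
python3 -c "
from rig import ticket
print(ticket.hand_in())"
```

```text
the job is handed in; nothing more can be done
None
```

I handed the job in with the rod in the gripper holding the reset button down on its stop at about 7 N. The balls were stirred over about three and a half laps of the jar, the last one in reverse. I couldn't tell the balls apart in the images, so the 7.5 mm shift of each one isn't individually confirmed.

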